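# Reset the tripped laser interlock

### The job

One of the two grey interlock units on the bench has tripped and shows a red lamp. With the fingertips push its shutter fully open by the black tab, reach into the well and press the sunken orange key right down, let it come back up, then push the shutter fully shut again. Push and press only: pick nothing up, leave the units standing where they are, and leave the green-lamp unit and the things round about alone.

Things in the scene. Friction and masses are not known exactly. Their poses are not given: they have to be found in the camera images.
- tripped_unit: loose, heavy (about 2 kg) grey housing with a lit RED lamp, 130 (x) x 100 (y) x 50 (z) mm, two black cable glands on its +x end face. Origin: centre of the underside; z up, +x the way the shutter slides open. The lamp (20 mm across, 6 high) sits on top at x -55, y +25 mm. Two shutter guide rails on top at y +/-38 mm rise 8 mm above the top face. The two housings look alike but for the lamp.
- tripped_unit_well (a point): centre of the well's mouth in this housing's top face (z 50 mm, x -20 mm in the housing). The well is a straight rectangular pit 36 mm along the housing's x and 60 mm along its y. In its middle stands a round orange key 27 mm across; its top lies 18 mm below the mouth and goes down 6 mm further when pressed. This point stays with the housing.
- tripped_unit_tab (a point): centre of the black tab on this housing's steel shutter, half-way up the tab. The tab is a bar 8 mm (along x) x 32 mm (along y), rising 18 mm above the shutter plate (its top is 73 mm above the bench). The shutter plate is 46 (x) x 68 (y) x 4 mm, its top 55 mm above the bench; closed, it lies centred over the well and hides the key. Push the tab with the outside of the fingers; it moves with the shutter.
- tripped_unit_shutter (a joint): shutter travel in m along the housing's +x: 0 closed (against its stop, over the well), 0.048 fully open (stop). Light sliding friction about 1.5 N; it stays where it is left. It starts shut or up to 12 mm ajar.
- tripped_unit_key (a joint): key travel in m: 0 up, 0.006 pressed right down (about 5.6 N, then a hard stop); a spring brings it back up.
- healthy_unit: loose, heavy (about 2 kg) grey housing with a lit GREEN lamp, 130 (x) x 100 (y) x 50 (z) mm, two black cable glands on its +x end face. Origin: centre of the underside; z up, +x the way the shutter slides open. The lamp (20 mm across, 6 high) sits on top at x -55, y +25 mm. Two shutter guide rails on top at y +/-38 mm rise 8 mm above the top face. The two housings look alike but for the lamp.
- healthy_unit_well (a point): centre of the well's mouth in this housing's top face (z 50 mm, x -20 mm in the housing). The well is a straight rectangular pit 36 mm along the housing's x and 60 mm along its y. In its middle stands a round orange key 27 mm across; its top lies 18 mm below the mouth and goes down 6 mm further when pressed. This point stays with the housing.
- healthy_unit_tab (a point): centre of the black tab on this housing's steel shutter, half-way up the tab. The tab is a bar 8 mm (along x) x 32 mm (along y), rising 18 mm above the shutter plate (its top is 73 mm above the bench). The shutter plate is 46 (x) x 68 (y) x 4 mm, its top 55 mm above the bench; closed, it lies centred over the well and hides the key. Push the tab with the outside of the fingers; it moves with the shutter.
- healthy_unit_shutter (a joint): shutter travel in m along the housing's +x: 0 closed (against its stop, over the well), 0.048 fully open (stop). Light sliding friction about 1.5 N; it stays where it is left. It starts shut or up to 12 mm ajar.
- healthy_unit_key (a joint): key travel in m: 0 up, 0.006 pressed right down (about 5.6 N, then a hard stop); a spring brings it back up.
- swab_tub: white swab tub with a green lid, 60 mm across, 70 tall; a loose bystander, not part of the job. Origin: centre of its underside.
- loupe: black standing magnifier, 37 mm across, 33 tall; a loose bystander, not part of the job. Origin: centre of its underside.
- masking_tape: roll of masking tape lying flat, 87 mm across, 24 tall; a loose bystander, not part of the job. Origin: centre of its underside.
- marker: grey marker pen with a black cap, lying, 132 mm long, 14 thick; a loose bystander, not part of the job. Origin: centre of its underside.
- lens_cap: black round lens cap, hollow side up, 90 mm across, 17 tall; a loose bystander, not part of the job. Origin: centre of its underside.

How it is judged:
On the way, in this order (a step that is already met when the one before it is completed fails the run):
1. the red-lamp unit's shutter is pushed fully open (value of joint tripped_unit_shutter above 0.044 m), for 0.1 s.
2. its sunken key is pressed right down by the fingers (value of joint tripped_unit_key above 0.005 m and contact force between the fingers and tripped_unit above 1 N), for 0.1 s.
3. the key is up again and the shutter is pushed fully shut (value of joint tripped_unit_key below 0.001 m and value of joint tripped_unit_shutter below 0.004 m), for 0.2 s.
At the end, for the whole second after the job is handed in: the red-lamp unit's shutter is within 4 mm of fully shut, both keys are up (within 1 mm), both units stand flat and at rest (all of step 3 and value of joint healthy_unit_key below 0.001 m and linear speed of tripped_unit below 0.01 m/s and angle between each of tripped_unit, healthy_unit's own z axis and vertical below 0.05 rad); the robot touches nothing.
It fails at once if a unit is lifted (12 mm), tipped, or shifted more than 30 mm (height (world z) of any of tripped_unit, healthy_unit above 0.012 m or angle between any of tripped_unit, healthy_unit's own z axis and vertical above 0.2 rad or distance of any of tripped_unit, healthy_unit from where it was at the start of the episode above 0.03 m).
It fails at once if the green-lamp unit's key is pressed or its shutter opened (value of joint healthy_unit_key above 0.002 m or value of joint healthy_unit_shutter above 0.02 m).
It fails at once if a bystander is picked up or moved more than 25 mm (distance of any of swab_tub, loupe, masking_tape, marker, lens_cap from where it was at the start of the episode above 0.025 m).
It also fails if it takes over 45 s, if anything falls off the work surface, if the arm or the gripper's body presses on something with over 40 N, if the wrist force passes 120 N, or if a joint passes its speed limit or range.

### The arm

A 6-joint arm with a two-finger parallel gripper is mounted at the origin on a cart in front of the work surface, level with it; the furniture and walls round the work are solid. World frame = base frame: x ahead of the robot, y to its left, z up, the work surface at z = 0. Lengths are in m, angles in rad, forces in N, time in s.
With the tool pointing down it reaches from about 0.275 to 0.825 m from the base axis. Payload 5.2 kg.
Tool frame: the origin (TCP) lies on the centre line of the jaws, within the pads' length; the fingertips stand 19 mm ahead of it and the grasp point (between the pads) is the TCP; z points along the fingers, y is the line along which they close (so a half turn about z gives the same grasp; the last joint's range is limited). The gripper opens to 93 mm and grips with 3 to 60 N. Pads are 15 mm wide; open, the fingers measure 128 mm over their backs; the gripper's body (75 mm by 188 mm) begins 65 mm behind the grasp point.
Start: joints at [-1.311, 0.259, 1.535, -0, 1.348, -0.203], TCP at [0.246, -0.492, 0.238] pointing down, gripper open.
Joint ranges: [-3.14, 3.14], [-0.91, 2.08], [0.19, 2.58], [-1.22, 4.36], [0.22, 2.71], [-3.12, 3.12]. Speed limits (rad/s): [2.57, 2.57, 3.14, 3.14, 3.14, 3.14].

### API

Orientations are given as [roll, pitch, yaw] about the fixed x, y, z axes, in that order (R = Rz(yaw) Ry(pitch) Rx(roll)).
In Python, from workcell import env gives the robot as it stands.
- The arm moves only by the tool drive_tool, never from a script. Its argument "plan" is a list of rows, each a list of 2 entries, a list of its own where there are three numbers: the shift along the tool's x, y, z in mm, then the turn, a rotation vector about the tool's x, y, z in rad. In form: [[[dx, dy, dz], [rx, ry, rz]], ...]. A call has 1 to 8 rows; each row is the pose to reach, as a shift and turn from the pose commanded when the call began, along the tool's axes at that moment; what a row does not reach only later rows make up. A row lasts 1/10 s, in which the tool goes at most 50 mm and 8.59 degrees, less where a joint would pass 70% of its speed; a pose out of reach is approached as far as the arm can. A call with a gripper value outside its range is refused whole. "gripper" is the finger opening in mm, from 0 to 93, set as the call begins (left out, the last holds). The fingers move at their own pace and stop on an object; "squeeze" is the grip in N (left out, the last holds). Time passes only in rows, so rows that repeat a pose let the fingers close. It gives the time, the measured TCP pose, the force, the opening and the grip force at its end, in the units of the state.
- env.observe(): the state, without advancing time (a new reading comes with each control period).
- env.capture(name): name is "scene" or "top" or "wrist"; returns a dict with "image" (480x640x3 uint8, red, green, blue), "depth" (480x640 float32, m along the optical axis (not along the pixel's ray), 0 where there is no reading), "camera_matrix" (3x3 intrinsics, pixels), "k1" (the pictures are not rectified: a ray, as slopes to the right and down, at radius r is drawn at 1 + k1 r^2 times it, then the intrinsics apply), "R" (3x3) and "t" (3): a world point X has camera coordinates R X + t. Camera axes: x right, y down, z forward; pixel columns grow to the right and rows downward; lengths in m; the calibration is good to about 2 mm. A picture is of the moment at which its call begins.
- env.sign_off(): hands the job in; it is judged then, once.
The state is a dict: "time_s": time; "qpos": joint angles; "joint_velocities": joint speeds; "joint_torque": joint torques, N m; "tcp_pos": TCP position; "tool_rot": TCP orientation; "ft_force": force on the tool from outside, world axes, zero at the start; "moment": the same for the moment, N m; "width": finger opening in m; "grasp_force": force on a finger pad.
Only numpy, scipy, OpenCV 4.12 (cv2) and the standard library are available. Lean on these libraries where they do the work, as an engineer would, in place of code of your own. Each camera call takes 0.05 s, during which the arm holds its last target. There are 200 camera calls.

## Working session

There is one attempt and no reset: what is moved stays moved. The work goes in short steps, Python scripts to look and compute and a tool call to move; the robot and the scene stay as the last step left them, time stands still between calls to the robot, and variables do not carry over. Pictures are saved under pics/ and viewed, at most 10 in all, crops included, and the job is handed in when it is done.

Besides the shell and the picture viewer there is one more tool, called after "Request:" in YAML: its name, and indented under it one key for each argument. drive_tool: Moves the arm, as the interface text tells. Its arguments: {"type":"object","properties":{"plan":{"type":"array","items":{"type":"array"}},"gripper":{"type":"number"},"squeeze":{"type":"number"}},"required":["plan"]}

```bash
mkdir -p pics
cat > h.py <<'E'
import numpy as np, cv2
from workcell import env
def snap(n,f):
    c=env.capture(n); cv2.imwrite(f'pics/{f}.png',c['image'][...,::-1]); np.savez(f'{f}.npz',**c); return c
def ray(c,u,v):
    d=cv2.undistortPoints(np.array([[[u,v]]],float),np.array(c['camera_matrix']),np.array([float(c['k1']),0,0,0]))[0,0]
    R=np.array(c['R']);return -R.T@c['t'], R.T@np.array([d[0],d[1],1])
def at_z(c,u,v,z):
    o,d=ray(c,u,v); return o+d*(z-o[2])/d[2]
def by_depth(c,u,v):
    o,d=ray(c,u,v); return o+d*c['depth'][int(round(v)),int(round(u))]
E
python3 - <<'E'
from h import *
snap('top','top1');snap('scene','scene1')
s=env.observe();print(s)
E
```

```text
{'time_s': 0.1, 'qpos': array([-1.31080471e+00,  2.59278926e-01,  1.53598570e+00, -5.27596054e-08,
        1.34800423e+00, -2.02800304e-01]), 'joint_velocities': array([ 5.74157794e-05, -1.95201904e-03, -2.56245208e-03, -2.80860525e-03,
        3.86647481e-04, -3.02579026e-04]), 'joint_torque': array([ 1.09754386e-03, -4.38212478e+01, -2.84643173e+01,  7.20274681e-02,
        3.61455220e-02, -4.70629402e-05]), 'tcp_pos': array([ 0.24544389, -0.49167097,  0.23689124]), 'tool_rot': array([-3.13995079e+00, -3.37559708e-04,  4.62791651e-01]), 'ft_force': array([-0.2043058 , -0.42830009, -0.39706515]), 'moment': array([0.05430781, 0.00943817, 0.0208315 ]), 'grasp_force': 0.0, 'width': 0.0930073001248569}
```

View pics/top1.png

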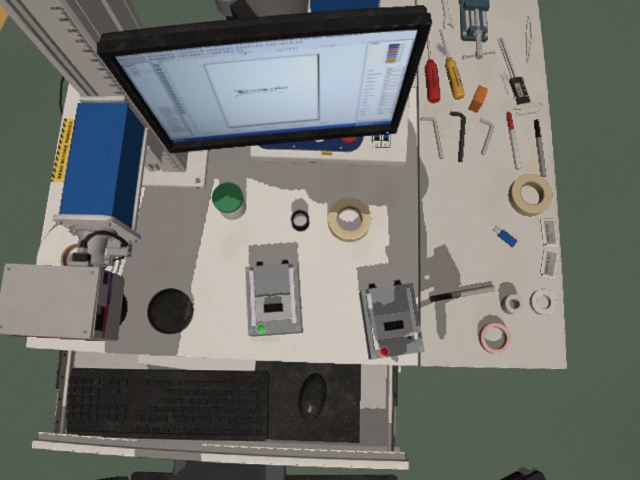

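View pics/scene1.png

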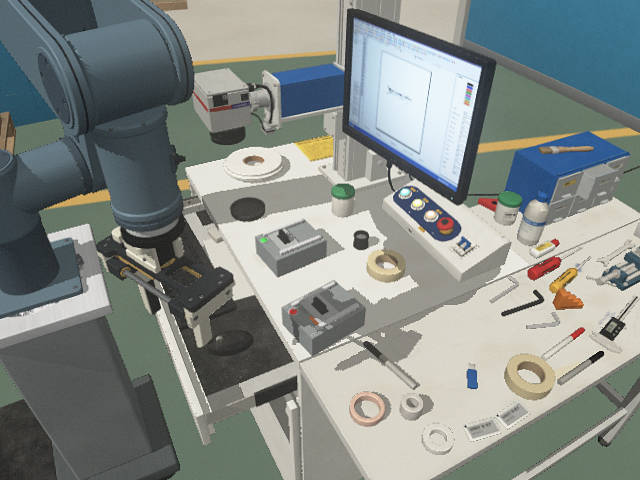

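The top view shows the red-lamp unit around (390,320), its lamp at (384,352) and its tab at about (393,325). The green unit is at (273,298). Next I'll enlarge a crop of the red one.

Run:
```python
from h import *
c=np.load('top1.npz')
im=cv2.imread('pics/top1.png')[270:370,345:445]
cv2.imwrite('pics/crop1.png',cv2.resize(im,(600,600),interpolation=cv2.INTER_CUBIC))
c2=np.load('scene1.npz')
im=cv2.imread('pics/scene1.png')[270:360,270:390]
cv2.imwrite('pics/crop2.png',cv2.resize(im,(800,600),interpolation=cv2.INTER_CUBIC))
for u,v in [(384,352),(393,325),(380,290)]: print(by_depth(c,u,v),at_z(c,u,v,.05))
```

```text
[ 0.46288891 -0.39642478  0.05658386] [ 0.46298388 -0.39723958  0.05      ]
[ 0.51164455 -0.4100381   0.07317965] [ 0.51323981 -0.41330996  0.05      ]
[ 0.57811487 -0.38792191  0.0505463 ] [ 0.57819087 -0.38798405  0.05      ]
```

View pics/crop1.png

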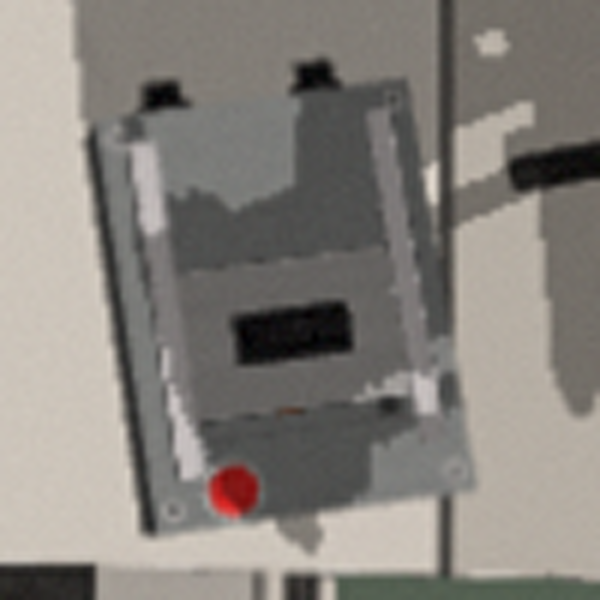

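The crop shows the red unit's top corners at about (95,125), (405,80), (472,488) and (152,532), and the lamp at (233,490). The tab's corners are (232,318) to (353,350). A sliver of orange at (290,410) means the shutter is slightly ajar.

Run:
```python
from h import *
c=np.load('top1.npz')
f=lambda x,y,z:at_z(c,345+(x+.5)/6-.5,270+(y+.5)/6-.5,z)
print('cam',ray(c,0,0)[0])
W=np.array([f(*p,.05)[:2] for p in [(95,125),(405,80),(472,488),(153,532)]])
L=np.array([[65,50],[65,-50],[-65,-50],[-65,50]])/1000
W=np.vstack([W,f(233,490,.056)[:2]]);L=np.vstack([L,[-.055,.025]])
wm,lm=W.mean(0),L.mean(0);H=(L-lm).T@(W-wm);th=np.arctan2(H[0,1]-H[1,0],H[0,0]+H[1,1])
R=np.array([[np.cos(th),-np.sin(th)],[np.sin(th),np.cos(th)]]);o=wm-R@lm
print('pose',o,th,'res mm',(W-o-L@R.T)*1000)
for p in [(232,318),(350,302),(353,350),(238,365)]:
  for z in(.073,.055): w=f(*p,z);print(p,z,R.T@(w[:2]-o)*1000)
for p in [(170,275),(390,248),(205,422),(410,400)]: print(p,R.T@(f(*p,.055)[:2]-o)*1000)
d=c['depth'];
pts=np.array([by_depth(c,u,v) for u in range(380,408) for v in range(312,336)])
t=pts[(pts[:,2]>.068)&(pts[:,2]<.08)]; print('tab top', len(t),np.c_[(t[:,:2]-o)@R].mean(0)*1000,t[:,2].mean())
def rep(n,cx,cy):
  pass
# near objects: unit green lamp
print(by_depth(c,262,328), by_depth(c,299,220),by_depth(c,430,297),by_depth(c,490,286))
print(by_depth(c,248,267),by_depth(c,301,331))
```

```text
cam [ 0.44965664 -0.28290135  0.97388747]
pose [ 0.52211133 -0.41051658] 0.16855270868667405 res mm [[-1.73352605 -0.65140912]
 [-0.6960112   0.03500534]
 [ 0.78575127  0.52286032]
 [ 1.11774754  0.39773329]
 [ 0.52603844 -0.30418983]]
(232, 318) 0.073 [-3.50546208 19.16367908]
(232, 318) 0.055 [-2.57609333 16.79006463]
(350, 302) 0.073 [ -3.5711302  -17.24197246]
(350, 302) 0.055 [ -2.64307352 -20.34298268]
(353, 350) 0.073 [-18.02178007 -15.8241552 ]
(353, 350) 0.055 [-17.38245167 -18.89683701]
(238, 365) 0.073 [-17.75216483  19.52550378]
(238, 365) 0.055 [-17.10744944  17.1591187 ]
(170, 275) [13.13225152 33.85678182]
(390, 248) [ 12.20332262 -35.43700059]
(205, 422) [-32.95635119  29.90264014]
(410, 400) [-34.94026862 -33.96118621]
tab top 80 [-9.79200614 -0.40131665] 0.07311102514389435
[ 0.49826946 -0.17047189  0.05765304] [ 0.71624142 -0.22724715  0.02548687] [ 0.57377401 -0.49249498  0.00626393] [ 0.59915975 -0.61264281  0.01072943]
[ 0.6129801  -0.13571861  0.04966286] [ 0.49613903 -0.24226659  0.04754473]
```

View pics/crop2.png

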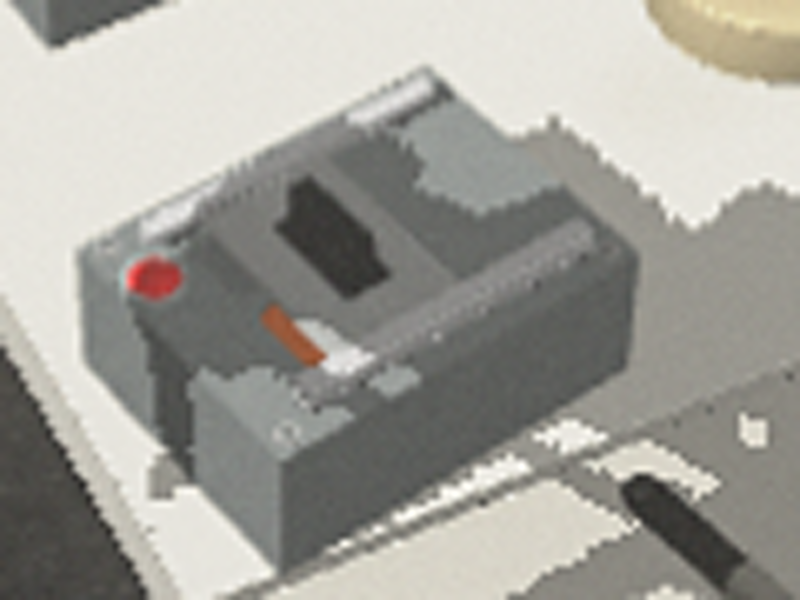

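The scene crop confirms the red lamp, with a strip of orange key visible at (295,335), so the shutter is roughly 10 mm ajar. I'll hover over the unit with the fingers closed and the tool's y axis along the housing's y.

```bash
cat >> h.py <<'E'
O=np.array([0.52211,-0.41052]);TH=0.1686
def go(lx,ly,z,o=O,th=TH):
    "shift (mm) and turn in tool axes to housing-local lx,ly (mm), TCP height z (mm)"
    from scipy.spatial.transform import Rotation as Ro
    s=env.observe();T=Ro.from_euler('xyz',s['tool_rot'])
    c,n=np.cos(th),np.sin(th);w=np.r_[o+np.array([c*lx-n*ly,n*lx+c*ly])/1e3,z/1e3]
    print('shift',(T.inv().apply(w-s['tcp_pos'])*1e3).round(1),'turn',(T.inv()*Ro.from_euler('xyz',[np.pi,0,th])).as_rotvec().round(4),'F',s['ft_force'].round(1),'t',s['time_s'])
def local(o=O,th=TH):
    s=env.observe();d=s['tcp_pos'][:2]-o;c,n=np.cos(th),np.sin(th)
    print('local',(np.array([c*d[0]+n*d[1],-n*d[0]+c*d[1]])*1e3).round(1),'z',(s['tcp_pos'][2]*1e3).round(1),'rot',s['tool_rot'].round(4),'F',s['ft_force'].round(1))
E
python3 -c "
from h import *
go(-40,0,200)"
```

```text
shift [245.5  39.4  36.9] turn [-1.700e-03 -1.000e-04  2.942e-01] F [-0.2 -0.4 -0.4] t 0.1
```

Request:
drive_tool:
  plan:
    - [[40,6,0],[0,0,0.05]]
    - [[80,13,0],[0,0,0.1]]
    - [[120,19,10],[0,0,0.15]]
    - [[160,26,20],[0,0,0.2]]
    - [[200,32,30],[0,0,0.25]]
    - [[230,37,36],[0,0,0.294]]
    - [[245,39,37],[-0.0017,0,0.294]]
    - [[245,39,37],[-0.0017,0,0.294]]
  gripper: 0
  squeeze: 10

```text
time_s: 0.9
tcp_pos: [0.4834, -0.4166, 0.1999]
tool_rot: [3.141, 0.0, 0.173]
ft_force: [0.7, -0.9, 0.6]
width: 0.0336
grasp_force: 0.0
```

```bash
python3 -c "
from h import *
snap('wrist','w1');snap('top','top2');snap('scene','scene2');local();go(-40,0,79)
a=cv2.imread('pics/scene2.png')[180:380,200:420];a=cv2.resize(a,(440,400))
b=cv2.imread('pics/w1.png');b=cv2.resize(b,(360,270))
m=np.zeros((400,800,3),np.uint8);m[:,:440]=a;m[:270,440:]=b;cv2.imwrite('pics/m1.png',m)"
```

```text
local [-41.8  -0.9] z 201.0 rot [3.1394e+00 3.0000e-04 1.6870e-01] F [-0.8 -0.3 -0.4]
shift [  1.8  -1.1 122. ] turn [0.0021 0.0003 0.0001] F [-0.8 -0.3 -0.4] t 1.05
```

View pics/w1.png

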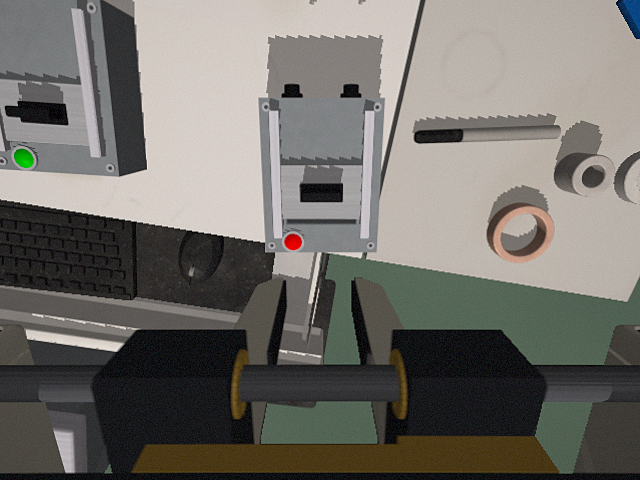

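The wrist view shows the red unit upright and aligned, with its lamp at (293,241) and its tab at (321,192). The fingers are still closing. I'll use this closer view to refine the pose.

```bash
python3 -c "
from h import *
c=np.load('w1.npz');im=c['image'].astype(int)
cs,n=np.cos(TH),np.sin(TH);Ri=np.array([[cs,n],[-n,cs]])
m=(im[...,0]>150)&(im[...,1]<60);m[:200]=0;v,u=np.nonzero(m);sel=u<340
u,v=u[sel],v[sel];print('lamp',u.mean(),v.mean(),Ri@(at_z(c,u.mean(),v.mean(),.056)[:2]-O)*1e3)
P=np.array([by_depth(c,u,v) for u in range(290,352) for v in range(176,210)])
t=P[(P[:,2]>.069)&(P[:,2]<.078)];L=(t[:,:2]-O)@Ri.T*1e3;print('tab',len(t),L.mean(0),L.min(0),L.max(0),t[:,2].mean())
P=np.array([by_depth(c,u,v) for u in range(255,390) for v in range(90,260)])
t=P[(P[:,2]>.045)&(P[:,2]<.0525)];L=((t[:,:2]-O)@Ri.T*1e3).astype(np.float32);print('top',np.percentile(L,[.3,99.7],axis=0),cv2.minAreaRect(L))
"
```

```text
lamp 292.6875 241.50480769230768 [-53.8662109  24.0423367]
tab 408 [-9.8266031   0.14056397] [-14.19322462 -15.43188817] [-5.8937276  15.66501704] 0.07169673383005798
top [[-65.17783199 -49.81179875]
 [ 64.40778337  49.80569551]] ((-0.6185836791992188, 0.02286529541015625), (130.05441284179688, 100.4791030883789), 0.2586791515350342)
```

Request:
drive_tool:
  plan:
    - [[2,-1,40],[0.002,0,0]]
    - [[2,-1,80],[0.002,0,0]]
    - [[2,-1,100],[0.002,0,0]]
    - [[2,-1,100],[0.002,0,0]]

```text
time_s: 1.45
tcp_pos: [0.481, -0.4158, 0.0977]
tool_rot: [-3.136, 0.003, 0.167]
ft_force: [-0.5, 0.9, 0.4]
width: 0.0004
grasp_force: 0.0
```

The pose agrees to within 1 mm and the fingers are closed. Next I'll go down behind the tab and start the push.

```bash
python3 -c "
from h import *
for i in range(1): local();go(-36,0,79)
print(env.observe()['tcp_pos'])"
```

```text
local [-41.4   1.7] z 97.7 rot [-3.1358  0.0033  0.1671] F [-0.5  0.9  0.4]
shift [ 5.5  1.8 18.6] turn [-0.0058  0.0033 -0.0015] F [-0.5  0.9  0.4] t 1.45
[ 0.48098022 -0.4157544   0.09766329]
```

Request:
drive_tool:
  plan:
    - [[0,0,20],[0,0,0]]
    - [[5,0,20],[0,0,0]]
    - [[12,0,20],[0,0,0]]
    - [[20,0,20],[0,0,0]]
    - [[28,0,20],[0,0,0]]
    - [[36,0,20],[0,0,0]]
    - [[44,0,20],[0,0,0]]
    - [[44,0,20],[0,0,0]]

```text
time_s: 2.25
tcp_pos: [0.529, -0.4086, 0.0808]
tool_rot: [3.142, -0.001, 0.17]
ft_force: [0.3, -0.8, -0.4]
width: 0.0003
grasp_force: 0.0
```

```bash
cat >> h.py <<'E'
def tab(c,name='tab'):
    cs,n=np.cos(TH),np.sin(TH);Ri=np.array([[cs,n],[-n,cs]])
    P=np.array([by_depth(c,u,v) for u in range(340,450,1) for v in range(270,370)])
    L=(P[:,:2]-O)@Ri.T*1e3
    k=(P[:,2]>.069)&(P[:,2]<.077)&(abs(L[:,0])<60)&(abs(L[:,1])<25);print('tab',k.sum(),L[k].min(0),L[k].max(0),L[k].mean(0)) if k.any() else print('no tab')
E
python3 -c "
from h import *
local();local();tab(snap('top','top3'));local();go(16,0,79);im=cv2.imread('pics/top3.png')[270:370,345:445]
cv2.imwrite('pics/crop3.png',cv2.resize(im,(500,500),interpolation=cv2.INTER_CUBIC))"
```

```text
local [7.1 0.7] z 80.8 rot [ 3.1416e+00 -1.3000e-03  1.6990e-01] F [ 0.3 -0.8 -0.4]
local [7.1 0.7] z 80.8 rot [ 3.1416e+00 -1.3000e-03  1.6990e-01] F [ 0.3 -0.8 -0.4]
no tab
local [6.5 0.9] z 80.5 rot [-3.141e+00 -8.000e-04  1.698e-01] F [-1.1 -0.1 -0.1]
shift [9.5 0.9 1.6] turn [-0.0006 -0.0008  0.0012] F [-1.1 -0.1 -0.1] t 2.3
```

Request:
drive_tool:
  plan:
    - [[4,0,1],[0,0,0]]
    - [[7,0,1],[0,0,0]]
    - [[9,0,1],[0,0,0]]
    - [[10,0,1],[0,0,0]]
    - [[10,0,1],[0,0,0]]

```text
time_s: 2.8
tcp_pos: [0.537, -0.4071, 0.0793]
tool_rot: [-3.14, 0.0, 0.169]
ft_force: [-2.1, 0.5, -0.5]
width: 0.0007
grasp_force: 0.9
```

```bash
python3 -c "
from h import *
local();snap('wrist','w3');local();cv2.imwrite('pics/w3c.png',cv2.imread('pics/w3.png')[0:480,150:550])"
```

```text
local [15.2  0.8] z 79.3 rot [-3.1404e+00  5.0000e-04  1.6880e-01] F [-2.1  0.5 -0.5]
local [15.2  0.8] z 79.3 rot [-3.1404e+00  3.0000e-04  1.6870e-01] F [-1.5  0.2 -0.7]
```

View pics/w3c.png

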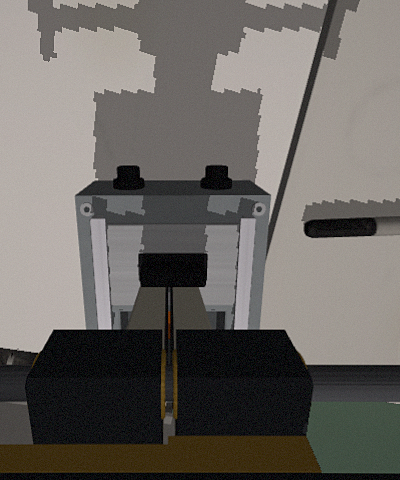

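The wrist view shows the fingers against the tab at (172,268) in the crop, with the shutter well back. I'll measure the travel from this image, then push gently on to the stop.

Request:
drive_tool:
  plan:
    - [[2,0,0],[0,0,0]]
    - [[3,0,0],[0,0,0]]
    - [[3,0,0],[0,0,0]]
    - [[3,0,0],[0,0,0]]

```text
time_s: 3.25
tcp_pos: [0.5372, -0.4071, 0.0793]
tool_rot: [-3.139, 0.005, 0.169]
ft_force: [-11.3, -1.0, 2.8]
width: 0.0002
grasp_force: 5.3
```

```bash
cat >> h.py <<'E'
def wtab(c):
    "tab top and housing +x edge, local mm, from wrist view"
    cs,n=np.cos(TH),np.sin(TH);Ri=np.array([[cs,n],[-n,cs]])
    P=np.array([by_depth(c,u,v) for u in range(200,440,2) for v in range(100,330)])
    L=(P[:,:2]-O)@Ri.T*1e3;z=P[:,2]
    for nm,k in (('tab',(z>.068)&(z<.0765)&(abs(L[:,0])<60)&(abs(L[:,1])<14)),('top',(z>.046)&(z<.0525)&(abs(L[:,0])<90)&(abs(L[:,1])<60))):
        print(nm,k.sum(),np.percentile(L[k],[1,50,99],axis=0).round(1).tolist())
E
python3 -c "
from h import *
wtab(np.load('w3.npz'));local();wtab(snap('wrist','w4'));local()"
```

```text
tab 673 [[21.3, -13.2], [27.1, 0.3], [31.8, 13.7]]
top 4360 [[-12.3, -49.7], [53.1, 0.2], [64.4, 49.5]]
local [15.5  0.9] z 79.3 rot [-3.1393  0.0052  0.1687] F [-11.3  -1.    2.8]
tab 662 [[21.8, -13.2], [27.1, 0.2], [31.8, 13.7]]
top 4360 [[-12.5, -49.6], [53.2, 0.2], [64.5, 49.5]]
local [15.5  0.8] z 79.3 rot [-3.1393  0.0051  0.1686] F [-10.    0.2   2.9]
```

The shutter is at its stop: 11 N, the tab at +27 mm, and the housing hasn't moved. I'll back off over the well.

Request:
drive_tool:
  plan:
    - [[-8,0,0],[0,0,0]]
    - [[-24,1,0],[0,0,0]]
    - [[-38,1,0],[0,0,0]]
    - [[-38,1,0],[0,0,0]]
    - [[-38,1,0],[0,0,0]]

```text
time_s: 3.8
tcp_pos: [0.5027, -0.4147, 0.08]
tool_rot: [3.141, -0.001, 0.167]
ft_force: [-0.5, -0.3, -0.2]
width: 0.0005
grasp_force: 0.0
```

```bash
python3 -c "
from h import *
local();wtab(snap('wrist','w5'));local();go(-20,0,59)"
```

```text
local [-19.9  -0.9] z 80.0 rot [ 3.1414e+00 -1.0000e-03  1.6750e-01] F [-0.5 -0.3 -0.2]
tab 800 [[-13.6, -13.8], [26.2, 0.4], [31.5, 13.9]]
top 6733 [[-47.4, -49.7], [35.1, -0.5], [64.0, 49.6]]
local [-19.5  -0.8] z 80.0 rot [ 3.1414e+00 -1.0000e-03  1.6810e-01] F [ 0.7  0.2 -0.4]
shift [-0.6 -0.8 21. ] turn [ 0.0002 -0.001  -0.0005] F [ 0.7  0.2 -0.4] t 3.85
```

Centred over the well. Next comes the descent and the key press.

Request:
drive_tool:
  plan:
    - [[0,-0.5,12],[0,0,0]]
    - [[0,-0.5,24],[0,0,0]]
    - [[0,-0.5,28],[0,0,0]]
    - [[0,-0.5,31],[0,0,0]]
    - [[0,-0.5,33],[0,0,0]]
    - [[0,-0.5,33],[0,0,0]]

```text
time_s: 4.45
tcp_pos: [0.5027, -0.413, 0.0465]
tool_rot: [-3.14, 0.0, 0.169]
ft_force: [-2.0, 4.3, 4.7]
width: 0.0003
grasp_force: 2.3
```

Request:
drive_tool:
  plan:
    - [[0,0,2],[0,0,0]]
    - [[0,0,3.5],[0,0,0]]
    - [[0,0,4],[0,0,0]]
    - [[0,0,4],[0,0,0]]
    - [[0,0,4],[0,0,0]]

```text
time_s: 4.95
tcp_pos: [0.5031, -0.4136, 0.0451]
tool_rot: [3.141, -0.001, 0.169]
ft_force: [-4.4, 6.1, 15.0]
width: 0.0001
grasp_force: 7.7
```

```bash
python3 -c "
from h import *
local();wtab(snap('wrist','w6'));local()"
```

```text
local [-19.3   0.1] z 45.1 rot [ 3.1411e+00 -8.0000e-04  1.6900e-01] F [-4.4  6.1 15. ]
tab 1124 [[-12.6, -13.6], [27.0, -0.0], [31.5, 13.6]]
top 8217 [[-24.9, -49.3], [50.8, 2.3], [64.1, 49.4]]
local [-19.3   0.1] z 45.1 rot [ 3.1411e+00 -8.0000e-04  1.6910e-01] F [-4.  7. 15.]
```

The tip is at z 26.1 mm with 15 N on it, so the key is on its hard stop. I'll lift out and cross over the tab to its far side.

Request:
drive_tool:
  plan:
    - [[0,0,-10],[0,0,0]]
    - [[0,0,-40],[0,0,0]]
    - [[0,0,-70],[0,0,0]]
    - [[0,0,-70],[0,0,0]]
    - [[25,0,-70],[0,0,0]]
    - [[55,0,-70],[0,0,0]]
    - [[74,0,-70],[0,0,0]]
    - [[74,0,-70],[0,0,0]]

```text
time_s: 5.8
tcp_pos: [0.578, -0.4008, 0.1119]
tool_rot: [3.141, -0.001, 0.171]
ft_force: [0.2, 0.4, 0.1]
width: 0.0004
grasp_force: 0.0
```

```bash
python3 -c "
from h import *
c=snap('scene','scene4');im=cv2.imread('pics/scene4.png')[230:370,250:410];cv2.imwrite('pics/s4.png',cv2.resize(im,(640,560),interpolation=cv2.INTER_CUBIC));local();go(53,0,79)"
```

```text
local [55.2  0.2] z 111.7 rot [-3.1413  0.      0.1704] F [-0.2 -1.1 -0.4]
shift [-2.2  0.2 32.7] turn [-0.0003  0.      0.0018] F [-0.2 -1.1 -0.4] t 5.85
```

View pics/s4.png

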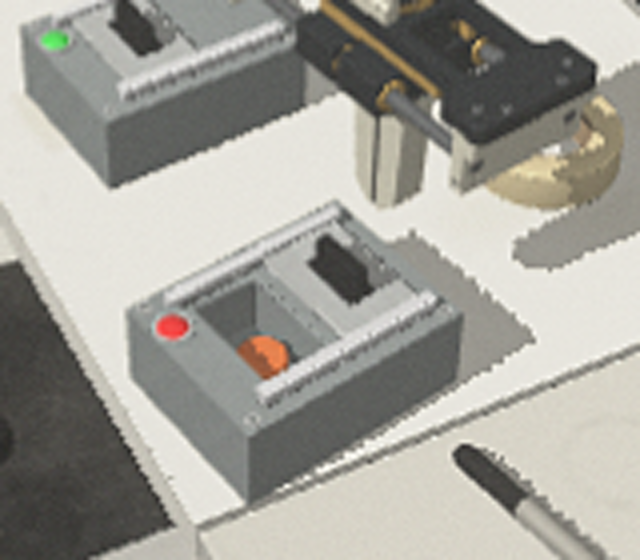

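The scene view shows the shutter fully open, the orange key up in the well at (263,355), and the fingers up beyond the tab at (340,268). Going down and pushing it shut.

Request:
drive_tool:
  plan:
    - [[0,0,16],[0,0,0]]
    - [[0,0,32],[0,0,0]]
    - [[0,0,32],[0,0,0]]
    - [[-10,0,32],[0,0,0]]
    - [[-18,0,32],[0,0,0]]
    - [[-27,0,32],[0,0,0]]
    - [[-36,0,32],[0,0,0]]
    - [[-36,0,32],[0,0,0]]

```text
time_s: 6.65
tcp_pos: [0.5389, -0.4081, 0.0815]
tool_rot: [3.141, 0.0, 0.168]
ft_force: [-0.7, 1.0, 0.2]
width: 0.0003
grasp_force: 0.0
```

Request:
drive_tool:
  plan:
    - [[-8,0,0],[0,0,0]]
    - [[-15,0,0],[0,0,0]]
    - [[-20,0,0],[0,0,0]]
    - [[-24,0,0],[0,0,0]]
    - [[-24,0,0],[0,0,0]]

```text
time_s: 7.15
tcp_pos: [0.5159, -0.4115, 0.0806]
tool_rot: [-3.141, 0.0, 0.168]
ft_force: [-0.3, 0.7, -0.0]
width: 0.0003
grasp_force: 0.0
```

```bash
python3 -c "
from h import *
local()
go(-8.5,0,79)"
```

```text
local [-6.3  0. ] z 80.6 rot [-3.1409e+00  5.0000e-04  1.6840e-01] F [-0.3  0.7 -0. ]
shift [-2.2  0.   1.6] turn [-0.0007  0.0005 -0.0002] F [-0.3  0.7 -0. ] t 7.15
```

Request:
drive_tool:
  plan:
    - [[-2,0,0],[0,0,0]]
    - [[-4,0,0],[0,0,0]]
    - [[-5,0,0],[0,0,0]]
    - [[-5,0,0],[0,0,0]]

```text
time_s: 7.55
tcp_pos: [0.5146, -0.4116, 0.0806]
tool_rot: [3.141, -0.005, 0.169]
ft_force: [10.1, 2.1, -2.4]
width: 0.0003
grasp_force: 5.1
```

```bash
python3 -c "
from h import *
local()"
```

```text
local [-7.6  0.2] z 80.6 rot [ 3.1411 -0.0053  0.1689] F [10.1  2.1 -2.4]
```

The shutter is against the closed stop: 10 N, TCP at -7.6 mm. I'll release it, rise clear and look.

Request:
drive_tool:
  plan:
    - [[5,0,0],[0,0,0]]
    - [[12,0,0],[0,0,0]]
    - [[12,0,-40],[0,0,0]]
    - [[12,0,-80],[0,0,0]]
    - [[-30,0,-120],[0,0,0]]
    - [[-75,0,-130],[0,0,0]]
    - [[-115,0,-130],[0,0,0]]
    - [[-115,0,-130],[0,0,0]]

```text
time_s: 8.35
tcp_pos: [0.3942, -0.4326, 0.2116]
tool_rot: [3.141, 0.002, 0.165]
ft_force: [-0.7, -0.3, 0.3]
width: 0.0005
grasp_force: 0.0
```

```bash
python3 -c "
from h import *
wtab(snap('wrist','w9'));local()"
```

```text
Traceback (most recent call last):
  File "h.py", line 33, in wtab
    print(nm,k.sum(),np.percentile(L[k],[1,50,99],axis=0).round(1).tolist())
                     ~~~~~~~~~~~~~^^^^^^^^^^^^^^^^^^^^^^^
IndexError: index -1 is out of bounds for axis 0 with size 0
```

View pics/w9.png

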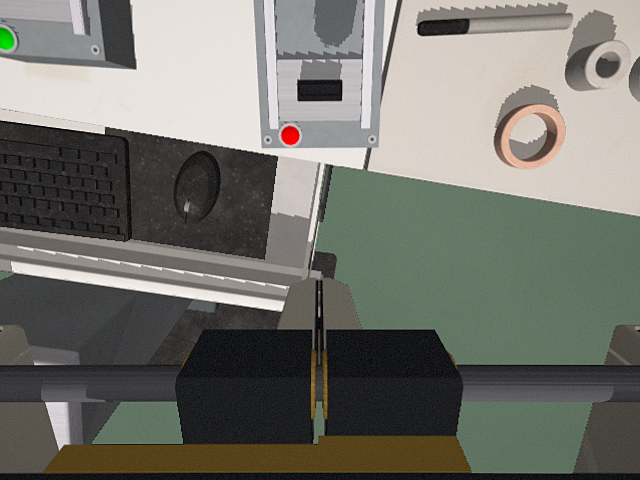

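The shutter looks fully shut, with the tab at (320,90) and no orange showing. My depth window started below the tab rows, so I'll redo that measurement.

```bash
sed -i 's/range(100,330)/range(5,330)/' h.py; python3 -c "
from h import *
wtab(np.load('w9.npz'));local()"
```

```text
tab 200 [[-25.2, -12.8], [-21.7, -0.6], [-18.0, 13.0]]
top 4934 [[-65.6, -49.4], [8.4, -0.8], [39.1, 49.4]]
local [-127.6   -0.2] z 211.2 rot [-3.1413e+00  4.0000e-04  1.6530e-01] F [0.5 0.1 0. ]
```

```bash
python3 -c "
from h import *
print(env.sign_off())"
```

```text
the job is handed in; nothing more can be done
None
```

I pushed the red-lamp unit's shutter fully open, pressed its key to the stop, let it come back up and pushed the shutter shut again; the job is handed in at about 8.4 s, but the hand-in gave no verdict.

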